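# Light up and present a cue extension for a straightness check

## Robot

A 6-joint arm with a two-finger parallel gripper is mounted at the origin on the work surface. World frame = base frame: x ahead of the robot, y to its left, z up, the work surface at z = 0. Lengths are in mm, angles in rad, forces in N, time in s.
With the tool pointing down it reaches from about 400 to 925 mm from the base axis. Payload 12.5 kg.
Tool frame: the origin (TCP) lies between the finger pads; the fingertips stand 19 mm ahead of it and the grasp point (between the pads) is the TCP (env.nose_length is the distance from the TCP to the fingertips, in mm); z points along the fingers, y is the line along which they close (so a half turn about z gives the same grasp; the last joint's range is limited). The gripper opens to 95 mm and grips with 3 to 60 N. Pads are 20 mm wide; open, the fingers measure 119 mm over their backs; the gripper's body (75 mm by 180 mm) begins 59 mm behind the grasp point.
Start: joints at [-1.357, 0.491, 1.559, -0, 1.092, -0.106], TCP at [196.508, -593.32, 233.661] pointing down, gripper open.
Joint ranges: [-3.1, 3.1], [-0.84, 2.19], [0.05, 2.79], [-1.13, 4.28], [0.06, 2.93], [-2.69, 2.69]. Speed limits (rad/s): [2.22, 2.22, 2.79, 3.14, 3.14, 3.14].

## Interface

Orientations are given as [roll, pitch, yaw] about the fixed x, y, z axes, in that order (R = Rz(yaw) Ry(pitch) Rx(roll)).
In Python, from cell import env gives the robot as it stands. The module is installed in compiled form; this text tells all that it offers.
- The arm moves only by the tool drive_tool, never from a script. Its argument "rows" is a list that holds one entry, the list of rows, each a list of 7 numbers: the shift along the tool's x, y, z scaled (see below), then the turn, a rotation vector about the tool's x, y, z scaled (see below), then the opening, from 0 (shut) to 1 (fully open). In form: [[[tx, ty, tz, ax, ay, az, jaw], ...]]. A call has 1 to 5 rows; each row shifts and turns the commanded pose from where the row before left it, along the tool's axes as they then stand; what a row does not reach is not made up. The controller multiplies each number of a shift by 250 mm and each number of a turn by 180 degrees. A row lasts 1/8 s, in which the tool goes at most 62.5 mm and 10.7 degrees, less where a joint would pass 70% of its speed; a pose out of reach is approached as far as the arm can. A call with a number of a shift or a turn outside -1 to 1 is refused whole. A call with a gripper value outside its range is refused whole. The fingers move at their own pace and stop on an object; the grip force is fixed at half the most. Time passes only in rows, so rows that do not move let the fingers close. It gives the time, the measured TCP pose, the force, the opening and the grip force at its end, in the units of the state.
- env.state(): the state, without advancing time (a new reading comes with each control period).
- env.read_camera(name): name is "side" or "top" or "wrist"; returns a dict with "color" (420x560x3 uint8, blue, green, red), "camera_matrix" (3x3 intrinsics, pixels), "pose" (4x4, takes a point from camera to world coordinates). Camera axes: x right, y up, looking along -z (the intrinsics and any distortion apply to the point x, -y, -z); pixel columns grow to the right and rows downward; lengths in mm; the calibration is good to about 2 mm. A picture is of the moment at which its call begins. There is no depth.
- env.job_done(): hands the job in; it is judged then, once.
Trained networks look in a picture, given as the dict that the camera call returned (one of the last four; its "shot" number tells which), for a name from the list of things; names that differ only in an ending like _2 or _b are one class to them, and where a whole thing is asked for, a point or a joint stands for the part that bears it (a point fixed in the world has none). Each returns a list of dicts, best first, with "score" (0 to 1); they miss things now and then, are a little off and sometimes report something else, mostly with a low value. They report only what shows in the picture. A call takes as long as a camera call. They do not tell look-alikes from the thing itself.
- env.search_frame(name, picture): "at" ([x, y, z] in mm, in the coordinates of the camera as it stood for that picture, good to about 4 mm: the middle of the surface that is visible of it).
- env.place_of(name, picture): "at" ([x, y, z] in mm, in the coordinates of the camera as it stood for that picture, good to about 4 mm: a listed point, or the origin of a listed thing).
The state is a dict: "t": time; "joints": joint angles; "qvel": joint speeds; "tau": joint torques, N m; "eef_pos": TCP position; "tcp_rot": TCP orientation; "ft_force": force on the tool from outside, world axes, zero at the start; "moment": the same for the moment, N m; "opening": opening from 0.0 (shut) to 1.0 (fully open); "grip_force": force on a finger pad.
Only numpy, scipy, OpenCV 4.12 (cv2) and the standard library are available. Lean on these libraries where they do the work, as an engineer would, in place of code of your own. Each camera call takes 0.05 s, during which the arm holds its last target. There are 200 camera calls.

## Task

Start the inspection lamp by twisting the spring knob of the lamp timer clockwise all the way to its stop and letting it spring back. Then draw the longer of the two cue extensions out of the slanted stand, turn it level and finish while still holding it in the gripper, level, still and well clear of everything, its middle at least 20 cm above the counter, so that its straightness can be checked. Leave the shorter extension in its socket and do not disturb the chalk and the tumbler.

Things in the scene. Friction and masses are not known exactly. Their poses are not given: they have to be found in the camera images.
- counter: The wooden counter top the robot stands on, its surface at z = 0.
- stand: Dark wooden stand, fixed, base 150 x 190 x 18 mm, left or right of the work area. Two square sockets at y = +55 and -55 mm lean 40 degrees from vertical, mouths towards its +x axis (roughly away from the robot). Bore 33 mm square, 85 mm deep, walls 6 mm; floor centre at x = -50, z = 38 mm, mouth centre at x = +5, z = 103; top edge 118 mm high. Origin at counter height near the base's middle.
- long_extension: The longer cue extension: a loose wooden rod 28 mm in diameter, 260 mm long, about 0.16 kg, with a black rubber foot and a brass pin (its last 18 mm, 10 mm thick). It stands foot down in either socket, leaning 40 degrees from vertical with it, its first 85 mm hidden. Origin: centre of the foot's end face; z axis along the rod towards the pin. Centre of mass about 127 mm along z.
- long_extension_mid (a point): The middle of the longer extension's axis, 130 mm from the foot end; z axis along the rod towards the pin.
- short_extension: The shorter cue extension: same make and diameter (28 mm), 170 mm long overall, about 0.1 kg, in the other socket; it stays there. Origin: centre of the foot's end face; z axis along the rod.
- timer: Lamp timer: a white box 100 x 100 x 45 mm fixed to the counter, on the other side of the work area from the stand. Origin: centre of its underside.
- timer_knob (a joint): The timer's knob, which turns on a vertical axis at the centre of the box top. 0 = at rest; grows clockwise as seen from above; the stop is at 1.05 rad. A spring turns it back to 0 when let go; it takes about 0.02 N m at rest, rising to 0.1 N m at the stop.
- timer_knob_grip (a point): Grip point of the knob: on its axis, 69 mm above the counter, in a black upright grip bar 46 mm long (along this point's x axis, which turns with the knob), 12 mm thick (along y) and 26 mm tall, from 55 to 81 mm above the counter, standing on a round disc 48 mm in diameter.
- chalk: Small block of cue chalk, 23 x 23 x 22 mm, loose on the counter, straight ahead of the robot beyond the stand and the timer. Origin: centre of its underside.
- tumbler: Clear glass tumbler, 72 mm across the rim and 90 mm tall, standing loose on the counter far to the left. Origin: centre of its underside.
Not all that is in view belongs to the job. What is shaped like the timer but brown or yellow is not meant.

How it is judged (in metres and radians):
On the way, in this order (a step that is already met when the one before it is completed fails the run):
1. the timer knob is twisted to its stop (value of joint timer_knob above 0.97 rad), for 0.1 s.
2. the knob is let go and has sprung back (value of joint timer_knob below 0.1 rad), for 0.2 s.
3. the longer extension is lifted out by the gripper (height (world z) of long_extension_mid above 0.19 m and contact force between the fingers and long_extension above 1 N and contact force between long_extension and stand below 0.1 N and contact force between long_extension and counter below 0.1 N and contact force between long_extension and short_extension below 0.1 N and contact force between long_extension and timer below 0.1 N and contact force between long_extension and tumbler below 0.1 N), for 0.2 s.
At the end, for the whole second after the job is handed in: Held by the gripper, the longer extension is level within 0.15 rad, its middle over 190 mm up, still (0.03 m/s, 0.15 rad/s), touching neither stand, counter nor the other things listed; the knob is within 0.1 rad of rest; short extension, chalk and tumbler are within 30 mm of their starts (all of step 3 and angle between long_extension's own z axis and vertical between 1.421 and 1.721 rad and linear speed of long_extension below 0.03 m/s and angular speed of long_extension below 0.15 rad/s and value of joint timer_knob below 0.1 rad and distance of each of short_extension, chalk, tumbler from where it was at the start of the episode below 0.03 m); the arm keeps its last pose, push and grip.
It fails at once if the shorter extension is pulled from its place (distance of short_extension from where it was at the start of the episode above 0.03 m).
It fails at once if the chalk is pushed away (distance of chalk from where it was at the start of the episode above 0.03 m).
It fails at once if the tumbler is pushed away or tipped (distance of tumbler from where it was at the start of the episode above 0.03 m or angle between tumbler's own z axis and vertical above 0.4 rad).
It also fails if it takes over 58 s, if anything falls off the work surface, if the arm or the gripper's body presses on something with over 40 N, if the wrist force passes 120 N, or if a joint passes its speed limit or range.

## Working session

There is one attempt and no reset: what is moved stays moved. The work goes in short steps, Python scripts to look and compute and a tool call to move; the robot and the scene stay as the last step left them, time stands still between calls to the robot, and variables do not carry over. Pictures are saved under pics/ and viewed, at most 10 in all, crops included, and the job is handed in when it is done.

Besides the shell and the picture viewer there is one more tool, called after "Emit:" as name(argument=value, ...), one argument or row to a line, values as JSON. drive_tool: Moves the arm, as the interface text tells. Its arguments: {"type":"object","properties":{"rows":{"type":"array","items":{"type":"array","items":{"type":"array","items":{"type":"number","minimum":-1,"maximum":1}}}}},"required":["rows"]}

```bash
mkdir -p pics
cat > h.py <<'E'
import numpy as np,cv2
from cell import env
from scipy.spatial.transform import Rotation as R
def W(p,a): return (np.array(p['pose'])@np.r_[np.array(a,float),1])[:3]
def px(p,w):
    c=np.linalg.inv(np.array(p['pose']))@np.r_[np.array(w,float),1]; v=np.array(p['camera_matrix'])@np.array([c[0],-c[1],-c[2]]); return v[:2]/v[2]
def ray(p,uv):
    d=np.linalg.inv(np.array(p['camera_matrix']))@np.array([uv[0],uv[1],1.]); P=np.array(p['pose']); v=P[:3,:3]@np.array([d[0],-d[1],-d[2]]); return P[:3,3],v/np.linalg.norm(v)
def tri(l):
    A=np.zeros((3,3));b=np.zeros(3)
    for p,uv in l:
        o,v=ray(p,uv);M=np.eye(3)-np.outer(v,v);A+=M;b+=M@o
    return np.linalg.solve(A,b)
E
python3 - <<'E'
from h import *
np.set_printoptions(precision=1,suppress=True)
s=env.state();print(s['t'],s['eef_pos'],s['tcp_rot'],s['opening'])
ims=[]
for c in ['side','top']:
    p=env.read_camera(c);cv2.imwrite(f'pics/{c}0.png',p['color'])
    print(c,np.array(p['pose'])[:3,3])
    for n in ['stand','long_extension','long_extension_mid','short_extension','timer','timer_knob_grip','chalk','tumbler']:
        for d in env.place_of(n,p)[:3]:
            w=W(p,d['at']);print(n,round(d['score'],2),w,px(p,w))
E
```

```text
0.0 [ 196.5 -593.1  233.1] [-3.1 -0.   0.3] 0.9953431954312559
side [ 335.2 1225.8  841.1]
stand 0.91 [ 430.1 -117.     1.7] [315.6 207.1]
long_extension_mid 0.95 [464.3 -69.9 134.1] [303.4 174.6]
short_extension 0.7 [494.  440.8   1. ] [261.  343.2]
timer 0.8 [489.8 149.1   1.7] [282.8 259.5]
timer 0.68 [656.1 197.4  -3.3] [215.3 266.6]
timer 0.56 [319.9 150.8   2.2] [349.2 265.8]
timer_knob_grip 0.81 [489.2 150.   69.9] [283.1 238.1]
timer_knob_grip 0.65 [319.4 152.7  72.4] [351.3 243.8]
chalk 0.51 [700.4  37.9   1.2] [214.  228.6]
tumbler 0.64 [495.7 440.3   1.5] [260.2 342.7]
top [ 356.1  119.6 1158.6]
stand 0.98 [ 426.7 -121.    -3. ] [368.7 258.2]
long_extension_mid 0.77 [459.  -65.  131.3] [355.8 239.9]
short_extension 0.55 [ 425.4 -121.    -2.9] [368.7 258.7]
timer 0.88 [651.6 200.5  -1.5] [243.7 168.7]
timer 0.63 [315.8 148.3  -0.5] [260.7 301. ]
timer_knob_grip 0.79 [487.8 151.   70.1] [260.5 228.5]
timer_knob_grip 0.78 [656.  198.7  67. ] [242.7 160.1]
timer_knob_grip 0.74 [309.  152.   66.8] [258.3 305. ]
chalk 0.54 [698.7  39.8  -0.6] [305.8 152.3]
tumbler 0.94 [492.  443.4  -4. ] [146.3 228.1]
```

View pics/side0.png

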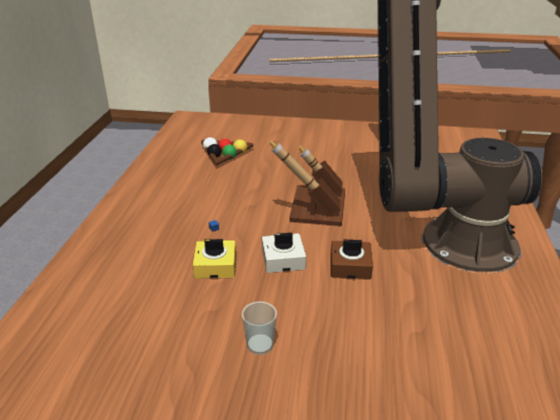

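View pics/top0.png

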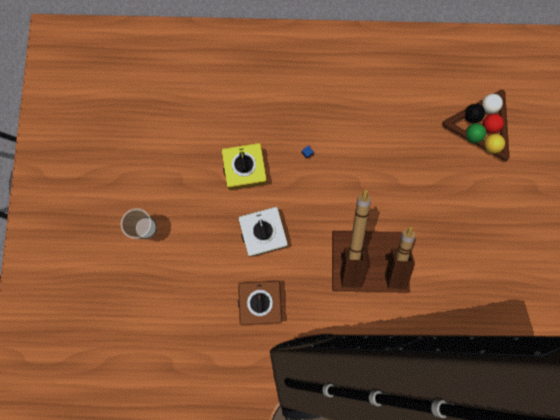

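Run:
```python
import cv2,numpy as np
t=cv2.imread('pics/top0.png');s=cv2.imread('pics/side0.png')
f=lambda i,x,y,w,h,k:cv2.resize(i[y:y+h,x:x+w],None,fx=k,fy=k,interpolation=cv2.INTER_CUBIC)
a=f(t,230,200,67,75,6);b=f(t,325,180,66,75,6) # 
c=np.hstack([a,b]);g=cv2.convertScaleAbs(c,alpha=1.7,beta=15);print(g.shape);cv2.imwrite('pics/crop1.png',g)
```

```text
(450, 798, 3)
```

View pics/crop1.png

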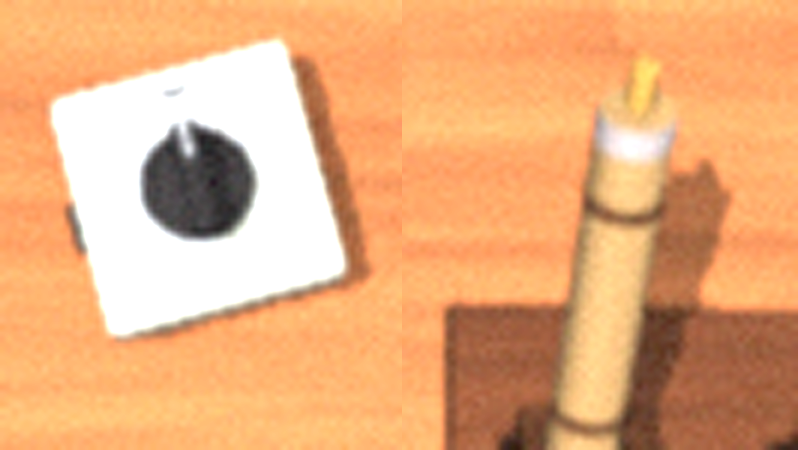

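Run:
```python
from h import *
np.set_printoptions(precision=3,suppress=True)
s=env.state();print(s['eef_pos'],s['tcp_rot'])
p=env.read_camera('top');q=env.read_camera('side')
def pl(u,v,z):
    o,d=ray(p,(u,v));return o+d*(z-o[2])/d[2]
f=lambda a,b:(230+a/6,200+b/6)
C=[pl(*f(*c),45) for c in [(50,105),(285,40),(345,270),(108,336)]]
print('box ctr',np.mean(C,0),[np.degrees(np.arctan2(*(C[i]-C[j])[[1,0]])) for i,j in [(0,3),(1,2)]])
a,b=pl(*f(182,128),81),pl(*f(200,185),75);print('bar',b,np.degrees(np.arctan2(*(a-b)[[1,0]])))
tip=tri([(p,(366,189.7)),(q,(273,145.5))]);mid=np.array([461.5,-67.5,134])
print('tip',tip,(tip-mid)/130, 'yaw',np.degrees(np.arctan2(*(tip-mid)[[1,0]])))
# stand-model predictions
for yaw in (-5,0,5,10):
    Rz=R.from_euler('z',yaw,degrees=True).as_matrix();o=np.array([428,-119,0])
    for k,l in((55,260),(-55,170)):
        t=o+Rz@[-50+l*.643,k,38+l*.766]; m=o+Rz@[5,k,103]; print(yaw,k,t,px(p,t),px(p,m),px(q,t))
T=np.array([450,-350,340]);Rm=R.from_euler('xyz',s['tcp_rot']).as_matrix()
print('d1',Rm.T@(T-s['eef_pos']),'d2',Rm.T@(np.array([488.5,150.5,200])-T))
```

```text
[ 196.515 -593.316  233.676] [3.141 0.    0.32 ]
box ctr [484.453 145.916  45.   ] [np.float64(15.736265403741914), np.float64(15.464120643065968)]
bar [481.772 144.06   75.   ] 18.9733109432961
tip [552.855 -72.142 216.146] [ 0.703 -0.036  0.632] yaw -2.9089908645891547
-5 55 [549.528 -74.422 237.16 ] [369.262 190.826] [353.575 250.254] [273.104 137.878]
-5 -55 [ 482.291 -178.96   168.22 ] [411.255 228.525] [401.411 255.372] [301.738 146.106]
0 55 [545.18 -64.   237.16] [364.198 192.81 ] [353.312 252.333] [274.085 139.596]
0 -55 [ 487.31 -174.    168.22] [408.905 226.186] [401.258 253.266] [299.829 146.725]
5 55 [539.941 -53.996 237.16 ] [359.336 195.23 ] [353.231 254.435] [275.434 141.291]
5 -55 [ 491.878 -168.622  168.22 ] [406.373 224.052] [400.924 251.175] [298.048 147.42 ]
10 55 [533.849 -44.487 237.16 ] [354.711 198.068] [353.334 256.544] [277.146 142.949]
10 -55 [ 495.96  -162.865  168.22 ] [403.677 222.14 ] [400.41  249.117] [296.409 148.185]
d1 [ 317.126 -151.278 -106.342] d2 [ 193.898 -463.032  139.954]
```

Emit:
drive_tool(
  rows=[
    [[0.127, -0.06, -0.043, 0, 0, 0, 1], [0.127, -0.06, -0.043, 0, 0, 0, 1], [0.127, -0.06, -0.043, 0, 0, 0, 1], [0.127, -0.06, -0.043, 0, 0, 0, 1], [0.127, -0.06, -0.043, 0, 0, 0, 1]],
  ],
)

```text
t: 1.62
eef_pos: [324.4, -471.4, 287.8]
tcp_rot: [3.141, -0.0, 0.32]
ft_force: [0.6, -0.8, 0.2]
opening: 1.001
grip_force: 0.0
```

Emit:
drive_tool(
  rows=[
    [[0.127, -0.06, -0.043, 0, 0, 0, 1], [0.127, -0.06, -0.043, 0, 0, 0, 1], [0.127, -0.06, -0.043, 0, 0, 0, 1], [0.127, -0.06, -0.043, 0, 0, 0, 1], [0.127, -0.06, -0.043, 0, 0, 0, 1]],
  ],
)

```text
t: 2.25
eef_pos: [451.5, -350.2, 341.6]
tcp_rot: [3.141, -0.0, 0.32]
ft_force: [0.3, -0.1, -0.3]
opening: 1.001
grip_force: 0.0
```

Emit:
drive_tool(
  rows=[
    [[0.078, -0.185, 0, 0, 0, 0, 1], [0.078, -0.185, 0, 0, 0, 0, 1], [0.078, -0.185, 0, 0, 0, 0, 1], [0.078, -0.185, 0, 0, 0, 0, 1], [0.078, -0.185, 0, 0, 0, 0, 1]],
  ],
)

```text
t: 2.88
eef_pos: [470.5, -99.4, 341.3]
tcp_rot: [3.141, -0.0, 0.32]
ft_force: [0.2, 0.3, 0.3]
opening: 0.997
grip_force: 0.0
```

Emit:
drive_tool(
  rows=[
    [[0.078, -0.185, 0, 0, 0, 0, 1], [0.078, -0.185, 0, 0, 0, 0, 1], [0.078, -0.185, 0, 0, 0, 0, 1], [0.078, -0.185, 0, 0, 0, 0, 1], [0.078, -0.185, 0, 0, 0, 0, 1]],
  ],
)

```text
t: 3.5
eef_pos: [490.4, 150.9, 341.3]
tcp_rot: [3.141, -0.001, 0.32]
ft_force: [1.0, -0.2, -0.1]
opening: 0.999
grip_force: 0.0
```

Emit:
drive_tool(
  rows=[
    [[0, 0, 0.1, 0, 0, -0.059, 1], [0, 0, 0.1, 0, 0, -0.059, 1], [0, 0, 0.1, 0, 0, -0.059, 1], [0, 0, 0, 0, 0, -0.059, 1], [0, 0, 0, 0, 0, -0.059, 1]],
  ],
)

```text
t: 4.12
eef_pos: [490.4, 149.2, 265.8]
tcp_rot: [-3.141, 0.0, 1.253]
ft_force: [-0.0, 0.2, 0.2]
opening: 1.002
grip_force: 0.0
```

Emit:
drive_tool(
  rows=[
    [[0, 0, 0, 0, 0, -0.059, 1], [0, 0, 0, 0, 0, -0.059, 1], [0, 0, 0, 0, 0, -0.059, 1], [0, 0, 0, 0, 0, -0.059, 1], [0, 0, 0, 0, 0, -0.059, 1]],
  ],
)

```text
t: 4.75
eef_pos: [490.5, 149.3, 266.2]
tcp_rot: [3.141, 0.0, 2.179]
ft_force: [-0.4, -0.0, 0.9]
opening: 1.003
grip_force: 0.0
```

Emit:
drive_tool(
  rows=[
    [[0, 0, 0, 0, 0, -0.059, 1], [0, 0, 0, 0, 0, -0.059, 1], [0, 0, 0, 0, 0, -0.059, 1], [0, 0, 0, 0, 0, -0.059, 1], [0, 0, 0, 0, 0, -0.059, 1]],
  ],
)

```text
t: 5.38
eef_pos: [490.5, 149.3, 266.2]
tcp_rot: [-3.141, 0.0, 3.106]
ft_force: [0.6, -1.1, -0.2]
opening: 1.001
grip_force: 0.0
```

Emit:
drive_tool(
  rows=[
    [[0, 0, 0, 0, 0, -0.059, 1], [0, 0, 0, 0, 0, -0.04, 1], [0, 0, 0, 0, 0, 0, 1], [0, 0, 0, 0, 0, 0, 1]],
  ],
)

```text
t: 5.88
eef_pos: [490.5, 149.3, 266.1]
tcp_rot: [-3.142, 0.0, -2.875]
ft_force: [-0.5, 0.6, -0.7]
opening: 1.0
grip_force: 0.0
```

```bash
cat > m.py <<'E'
from h import *
np.set_printoptions(precision=3,suppress=True)
s=env.state();print(s['t'],s['eef_pos'],s['tcp_rot'],s['joints'])
p=env.read_camera('wrist');cv2.imwrite('pics/w1.png',p['color'])
print(np.array(p['pose']))
for n in ['timer','timer_knob_grip']:
    for d in env.place_of(n,p)[:3]:
        w=W(p,d['at']);print(n,round(d['score'],2),w,px(p,w))
E
python3 m.py
```

```text
5.875 [490.459 149.258 266.141] [-3.142  0.    -2.875] [ 0.167  0.296  1.787 -0.     1.059 -1.671]
[[ -0.263  -0.931  -0.252 419.099]
 [  0.965  -0.254  -0.069 131.108]
 [ -0.     -0.262   0.965 416.575]
 [  0.      0.      0.      1.   ]]
timer 0.95 [313.932 150.714   0.798] [321.36   46.346]
timer 0.94 [651.485 200.974   0.85 ] [287.238 295.513]
timer 0.76 [489.166 150.086   2.652] [282.981 183.893]
timer_knob_grip 0.95 [649.665 195.107  65.022] [283.904 319.005]
timer_knob_grip 0.93 [486.359 149.756  69.55 ] [283.331 191.629]
timer_knob_grip 0.92 [316.948 149.379  64.381] [326.688  33.162]
```

View pics/w1.png

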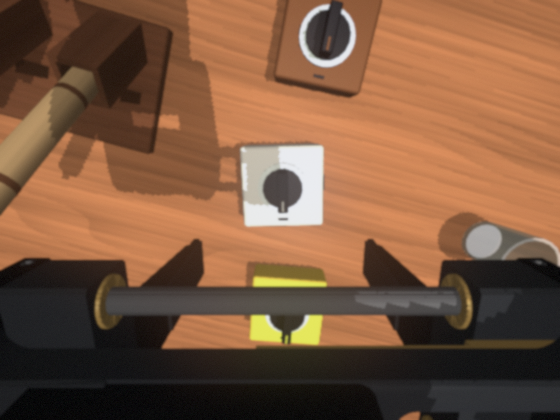

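Emit:
drive_tool(
  rows=[
    [[0.011, 0.006, 0.1, 0, 0, 0, 1], [0, 0, 0.15, 0, 0, 0, 1], [0, 0, 0.15, 0, 0, 0, 1], [0, 0, 0.15, 0, 0, 0, 1], [0, 0, 0.08, 0, 0, 0, 1]],
  ],
)

```text
t: 6.65
eef_pos: [486.9, 149.8, 106.9]
tcp_rot: [3.142, -0.002, -2.873]
ft_force: [0.6, 0.2, -0.0]
opening: 0.998
grip_force: 0.0
```

Emit:
drive_tool(
  rows=[
    [[0, 0, 0.08, 0, 0, 0, 1], [0, 0, 0.046, 0, 0, 0, 1], [0, 0, 0, 0, 0, 0, 1], [0, 0, 0, 0, 0, 0, 0.4], [0, 0, 0, 0, 0, 0, 0.4]],
  ],
)

```text
t: 7.28
eef_pos: [487.7, 150.0, 77.8]
tcp_rot: [-3.141, 0.001, -2.872]
ft_force: [-0.9, -0.0, 0.1]
opening: 0.845
grip_force: 0.0
```

Emit:
drive_tool(
  rows=[
    [[0, 0, 0, 0, 0, 0, 0.3], [0, 0, 0, 0, 0, 0, 0], [0, 0, 0, 0, 0, 0, 0], [0, 0, 0, 0, 0, 0, 0], [0, 0, 0, 0, 0, 0, 0]],
  ],
)

```text
t: 7.9
eef_pos: [487.4, 149.9, 77.1]
tcp_rot: [-3.141, 0.0, -2.872]
ft_force: [-0.3, -1.1, 0.1]
opening: 0.32
grip_force: 0.0
```

Emit:
drive_tool(
  rows=[
    [[0, 0, 0, 0, 0, 0, 0], [0, 0, 0, 0, 0, 0, 0], [0, 0, 0, 0, 0, 0, 0]],
  ],
)

```text
t: 8.28
eef_pos: [487.9, 148.0, 77.1]
tcp_rot: [-3.139, -0.0, -2.871]
ft_force: [2.8, -21.3, 0.4]
opening: 0.124
grip_force: 30.0
```

Emit:
drive_tool(
  rows=[
    [[0, -0.01, 0, 0, 0, 0, 0], [0, 0, 0, 0, 0, 0, 0]],
  ],
)

```text
t: 8.52
eef_pos: [488.0, 147.6, 77.2]
tcp_rot: [3.141, -0.0, -2.872]
ft_force: [-0.0, -0.8, 2.1]
opening: 0.122
grip_force: 30.0
```

Emit:
drive_tool(
  rows=[
    [[0, 0, 0, 0, 0, 0.05, 0], [0, 0, 0, 0, 0, 0.055, 0], [0, 0, 0, 0, 0, 0.055, 0], [0, 0, 0, 0, 0, 0.055, 0], [0, 0, 0, 0, 0, 0.055, 0]],
  ],
)

```text
t: 9.15
eef_pos: [487.9, 146.7, 77.2]
tcp_rot: [-3.14, 0.0, 2.558]
ft_force: [-0.9, -10.3, 3.7]
opening: 0.129
grip_force: 30.0
```

Emit:
drive_tool(
  rows=[
    [[0, 0, 0, 0, 0, 0.05, 0], [0, 0, 0, 0, 0, 0, 0], [0, 0, 0, 0, 0, 0, 0]],
  ],
)

```text
t: 9.52
eef_pos: [487.8, 146.6, 77.2]
tcp_rot: [-3.14, 0.0, 2.407]
ft_force: [-0.5, -10.7, 3.5]
opening: 0.128
grip_force: 30.0
```

```bash
python3 -c "
from h import *
s=env.state();print(s['tcp_rot'],s['ft_force'],s['moment'],s['opening'],s['joints'])"
```

```text
[-3.13992186e+00  4.10211409e-04  2.40666168e+00] [ -0.5036605  -10.67602738   3.46459363] [-1.91445469  0.04348041  0.0713552 ] 0.12762163973199836 [ 0.16289542  0.55786892  1.98854953 -0.0024259   0.59622641 -0.67096153]
```

Emit:
drive_tool(
  rows=[
    [[0, 0, 0, 0, 0, 0.02, 0], [0, 0, 0, 0, 0, 0.01, 0], [0, 0, 0, 0, 0, 0, 0], [0, 0, 0, 0, 0, 0, 0]],
  ],
)

```text
t: 10.02
eef_pos: [487.7, 146.6, 77.1]
tcp_rot: [-3.14, 0.001, 2.314]
ft_force: [-1.8, -11.1, 4.6]
opening: 0.127
grip_force: 30.6
```

```bash
python3 -c "
from h import *
s=env.state();print(s['tcp_rot'],s['ft_force'],s['moment'],s['opening'])"
```

```text
[-3.13964285e+00  8.07263513e-04  2.31392035e+00] [ -1.77947977 -11.06322046   4.55955493] [-2.01192006  0.0400068   0.71900987] 0.12687063436244347
```

Emit:
drive_tool(
  rows=[
    [[0, 0, 0, 0, 0, 0, 1], [0, 0, 0, 0, 0, 0, 1], [0, 0, 0, 0, 0, 0, 1], [0, 0, 0, 0, 0, 0, 1], [0, 0, 0, 0, 0, 0, 1]],
  ],
)

```text
t: 10.65
eef_pos: [487.9, 147.7, 77.0]
tcp_rot: [-3.141, -0.0, 2.312]
ft_force: [0.3, -0.2, -0.9]
opening: 0.594
grip_force: 0.0
```

Emit:
drive_tool(
  rows=[
    [[0, 0, -0.1, 0, 0, 0, 1], [0, 0, -0.2, 0, 0, 0, 1], [0, 0, -0.2, 0, 0, 0, 1], [0, 0, -0.2, 0, 0, 0, 1], [0, 0, -0.2, 0, 0, 0, 1]],
  ],
)

```text
t: 11.28
eef_pos: [487.6, 147.7, 303.8]
tcp_rot: [-3.142, -0.0, 2.312]
ft_force: [0.7, -0.3, -0.6]
opening: 0.997
grip_force: 0.0
```

Run:
```python
from h import *
s=env.state();print(s['t'],s['eef_pos'],s['tcp_rot'],s['joints'])
p=env.read_camera('top');q=env.read_camera('side')
f=lambda i,x,y,w,h,k:cv2.resize(i[y:y+h,x:x+w],(w*k,h*k),interpolation=cv2.INTER_CUBIC)
c=np.hstack([f(p['color'],230,190,60,90,5)]+[f(q['color'],250,125,100,90,5)])
cv2.imwrite('pics/c2.png',cv2.convertScaleAbs(c,alpha=1.6,beta=15))
```

```text
11.275 [487.56170733 147.67751997 303.83508592] [-3.14150049e+00 -2.05930571e-04  2.31175436e+00] [ 1.64322458e-01  2.54980845e-01  1.73828548e+00  1.34167662e-04
  1.14851587e+00 -5.76690589e-01]
```

View pics/c2.png

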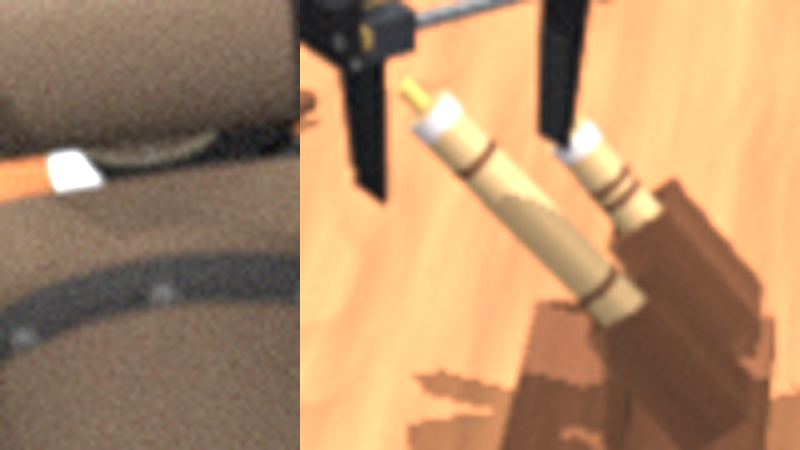

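Emit:
drive_tool(
  rows=[
    [[-0.1, -0.145, 0, 0, 0, 0, 1], [-0.1, -0.145, 0, 0, 0, 0, 1], [-0.1, -0.145, 0, 0, 0, 0, 1], [-0.1, -0.145, 0, 0, 0, 0, 1], [-0.1, -0.145, 0, 0, 0, 0, 1]],
  ],
)

```text
t: 12.0
eef_pos: [437.9, -68.0, 301.4]
tcp_rot: [-3.141, -0.001, 2.312]
ft_force: [0.3, 0.1, 0.2]
opening: 1.002
grip_force: 0.0
```

Emit:
drive_tool(
  rows=[
    [[0, 0, 0, 0, 0, -0.05, 1], [0, 0, 0, 0, 0, -0.05, 1], [0, 0, 0, 0, 0, -0.05, 1], [0, 0, 0, 0, 0, -0.05, 1], [0, 0, 0, 0, 0, -0.05, 1]],
  ],
)

```text
t: 12.62
eef_pos: [438.4, -66.7, 301.3]
tcp_rot: [3.141, -0.001, 3.102]
ft_force: [-0.1, -0.1, -0.3]
opening: 1.0
grip_force: 0.0
```

Emit:
drive_tool(
  rows=[
    [[0, 0, 0, 0, -0.055, 0, 1], [0, 0, 0, 0, -0.055, 0, 1], [0, 0, 0, 0, 0, 0, 1], [0, 0, 0, 0, 0, 0, 1]],
  ],
)

```text
t: 13.12
eef_pos: [439.0, -67.1, 302.2]
tcp_rot: [3.141, 0.343, 3.097]
ft_force: [0.8, -0.5, -0.2]
opening: 0.999
grip_force: 0.0
```

```bash
cat > n.py <<'E'
from h import *
np.set_printoptions(precision=3,suppress=True)
s=env.state();print(s['t'],s['eef_pos'],s['tcp_rot'],s['joints'])
P={c:env.read_camera(c) for c in ['wrist','side','top']};cv2.imwrite('pics/w2.png',P['wrist']['color'])
for c,p in P.items():
  for n in ['long_extension_mid','long_extension','stand','short_extension','timer_knob_grip']:
    for d in env.place_of(n,p)[:2]:
        w=W(p,d['at']);print(c,n,round(d['score'],2),w,px(p,w))
G=np.array([476,-67,153.]);d=np.array([.642,-.028,.766])
for k in (-60,0,60,92,110):print(k,px(P['wrist'],G+k*d),px(P['side'],G+k*d))
E
python3 n.py
```

```text
13.125 [438.99  -67.121 302.153] [3.141 0.343 3.097] [-0.361  0.033  2.062  0.158  0.726 -1.989]
wrist long_extension_mid 0.96 [460.124 -66.162 136.55 ] [283.772 167.641]
wrist long_extension 0.33 [429.913   0.461  -4.05 ] [332.822  96.945]
wrist stand 0.69 [ 416.786 -122.171   -2.966] [239.307  91.18 ]
wrist stand 0.45 [488.808 145.446   3.776] [435.488 137.032]
wrist short_extension 0.74 [429.758  -0.934  -2.166] [331.956  97.251]
wrist timer_knob_grip 0.68 [652.452 196.101  65.876] [460.133 253.017]
wrist timer_knob_grip 0.64 [484.137 148.166  69.011] [460.352 153.147]
side long_extension_mid 0.75 [467.231 -68.221 135.665] [302.304 174.259]
side stand 0.7 [ 430.442 -115.257   -0.324] [315.363 207.925]
side timer_knob_grip 0.74 [316.258 152.158  72.3  ] [352.631 243.807]
side timer_knob_grip 0.73 [651.474 200.619  70.013] [214.837 244.116]
top long_extension_mid 0.65 [461.812 -66.808 131.593] [356.661 238.596]
top stand 0.74 [ 426.406 -120.032   -2.098] [368.357 258.298]
top timer_knob_grip 0.88 [314.411 152.663  69.005] [258.022 302.662]
top timer_knob_grip 0.83 [486.004 150.447  69.414] [260.742 229.287]
-60 [283.572 135.385] [312.554 184.547]
0 [283.662 189.497] [299.231 168.699]
60 [283.762 249.427] [285.569 152.447]
92 [283.82  284.103] [278.138 143.608]
110 [283.854 304.522] [273.913 138.582]
```

View pics/w2.png

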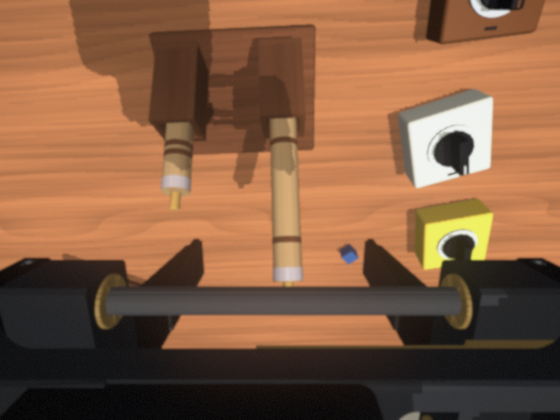

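Emit:
drive_tool(
  rows=[
    [[0.066, 0.004, 0, 0, 0, 0, 1], [0, 0, 0.15, 0, 0, 0, 1], [0, 0, 0.15, 0, 0, 0, 1], [0, 0, 0.1, 0, 0, 0, 1], [0, 0, 0.1, 0, 0, 0, 1]],
  ],
)

```text
t: 14.65
eef_pos: [464.7, -67.1, 177.9]
tcp_rot: [-3.141, 0.345, 3.097]
ft_force: [1.0, -0.1, 0.5]
opening: 0.999
grip_force: 0.0
```

Emit:
drive_tool(
  rows=[
    [[0, 0, 0.07, 0, 0, 0, 1], [0, 0, 0.044, 0, 0, 0, 1], [0, 0, 0, 0, 0, 0, 0.5], [0, 0, 0, 0, 0, 0, 0.5], [0, 0, 0, 0, 0, 0, 0.5]],
  ],
)

```text
t: 15.28
eef_pos: [475.2, -67.7, 152.7]
tcp_rot: [-3.141, 0.347, 3.097]
ft_force: [0.0, 0.5, -0.3]
opening: 0.742
grip_force: 0.0
```

Emit:
drive_tool(
  rows=[
    [[0, 0, 0, 0, 0, 0, 0.2], [0, 0, 0, 0, 0, 0, 0.2], [0, 0, 0, 0, 0, 0, 0.2], [0, 0, 0, 0, 0, 0, 0.2], [0, 0, 0, 0, 0, 0, 0.2]],
  ],
)

```text
t: 15.9
eef_pos: [475.2, -67.7, 152.1]
tcp_rot: [-3.141, 0.346, 3.097]
ft_force: [-0.3, -0.5, 0.0]
opening: 0.288
grip_force: 29.9
```

Run:
```python
from h import *
s=env.state();print(s['t'],s['eef_pos'],s['tcp_rot'],s['joints'],s['opening'],s['ft_force'],s['grip_force'])
q=env.read_camera('side')
cv2.imwrite('pics/c3.png',cv2.convertScaleAbs(cv2.resize(q['color'][110:230,240:360],None,fx=5,fy=5),alpha=1.5,beta=15))
Rm=R.from_euler('xyz',s['tcp_rot']).as_matrix()
print('pull dir in tool',Rm.T@np.array([.643,-.01,.766]))
```

```text
15.9 [475.19557301 -67.73308548 152.09011499] [-3.14123653  0.34564941  3.09728194] [-0.33013463  0.32943271  2.20405707  0.33817855  0.29098882 -2.16549862] 0.2878539615305024 [-0.27705362 -0.45051953  0.04225698] 29.873911142349243
pull dir in tool [-0.86431985  0.01831318 -0.50291234]
```

View pics/c3.png

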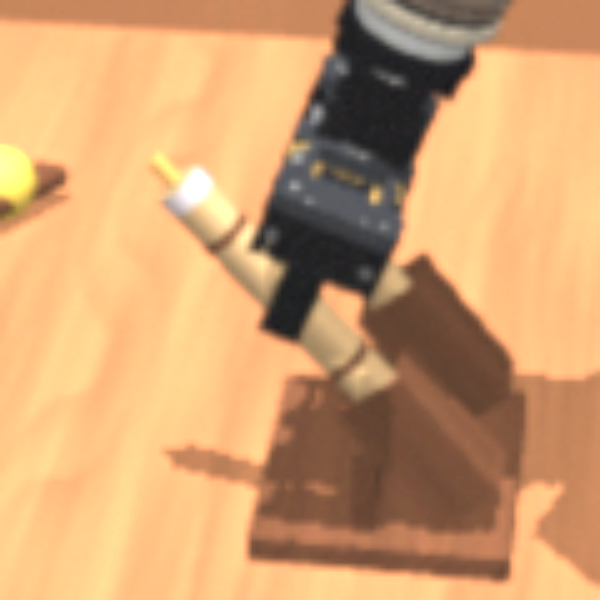

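Emit:
drive_tool(
  rows=[
    [[0, 0, 0, 0, 0, 0, 0], [-0.026, 0, -0.015, 0, 0, 0, 0], [-0.052, 0.001, -0.03, 0, 0, 0, 0]],
  ],
)

```text
t: 16.32
eef_pos: [489.7, -68.0, 169.4]
tcp_rot: [3.141, 0.344, 3.096]
ft_force: [-1.1, 0.3, -2.3]
opening: 0.29
grip_force: 29.8
```

Emit:
drive_tool(
  rows=[
    [[-0.052, 0.001, -0.03, 0, 0, 0, 0], [-0.052, 0.001, -0.03, 0, 0, 0, 0], [-0.052, 0.001, -0.03, 0, 0, 0, 0], [-0.052, 0.001, -0.03, 0, 0, 0, 0]],
  ],
)

```text
t: 16.82
eef_pos: [528.8, -68.7, 215.7]
tcp_rot: [-3.141, 0.345, 3.097]
ft_force: [-0.6, 0.7, -2.0]
opening: 0.29
grip_force: 29.8
```

Run:
```python
from h import *
s=env.state();print(s['t'],s['eef_pos'],s['tcp_rot'],s['joints'],s['opening'],s['ft_force'],s['grip_force'])
q=env.read_camera('side')
cv2.imwrite('pics/c4.png',cv2.convertScaleAbs(cv2.resize(q['color'][90:230,220:360],None,fx=4,fy=4),alpha=1.5,beta=15))
```

```text
16.825 [528.82938815 -68.74943414 215.73469995] [-3.14141645  0.34518189  3.09666386] [-0.29287619  0.28584977  2.01423878  0.16989717  0.51222489 -1.95309152] 0.29006654224338996 [-0.64838232  0.69895466 -1.96927107] 29.825516045093536
```

View pics/c4.png

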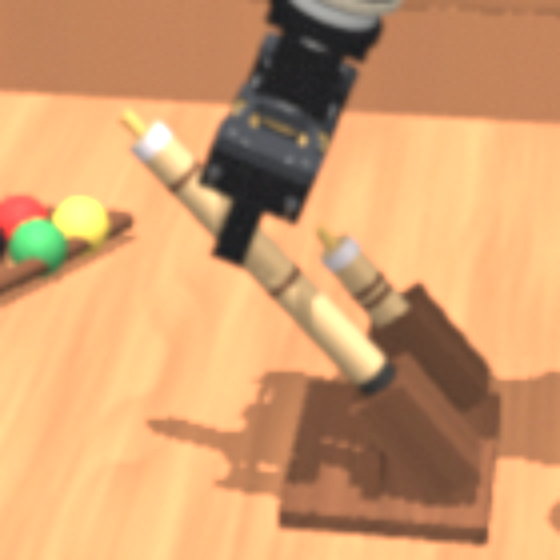

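Emit:
drive_tool(
  rows=[
    [[-0.052, 0.001, -0.03, 0, 0, 0, 0], [-0.052, 0.001, -0.03, 0, 0, 0, 0], [-0.052, 0.001, -0.03, 0, 0, 0, 0], [-0.052, 0.001, -0.03, 0, 0, 0, 0]],
  ],
)

```text
t: 17.38
eef_pos: [567.9, -69.5, 261.8]
tcp_rot: [-3.141, 0.346, 3.097]
ft_force: [-0.0, 0.2, -2.8]
opening: 0.286
grip_force: 29.8
```

Emit:
drive_tool(
  rows=[
    [[-0.03, 0, -0.08, 0, 0, 0, 0], [-0.03, 0, -0.08, 0, 0, 0, 0], [-0.03, 0, -0.08, 0, 0, 0, 0], [-0.02, 0, -0.06, 0, 0, 0, 0], [0, 0, 0, 0, 0, 0, 0]],
  ],
)

```text
t: 18.0
eef_pos: [568.2, -69.6, 342.1]
tcp_rot: [-3.141, 0.348, 3.097]
ft_force: [-0.3, -0.2, -2.0]
opening: 0.29
grip_force: 29.8
```

Emit:
drive_tool(
  rows=[
    [[0, 0, 0, 0, 0.02, 0, 0], [0, 0, 0, 0, 0.035, 0, 0], [0, 0, 0, 0, 0.04, 0, 0], [0, 0, 0, 0, 0.04, 0, 0], [0, 0, 0, 0, 0.04, 0, 0]],
  ],
)

```text
t: 18.62
eef_pos: [567.9, -69.5, 340.3]
tcp_rot: [-3.141, -0.209, 3.097]
ft_force: [0.9, -0.2, -2.5]
opening: 0.289
grip_force: 29.8
```

Emit:
drive_tool(
  rows=[
    [[0, 0, 0, 0, 0.04, 0, 0], [0, 0, 0, 0, 0.035, 0, 0], [0, 0, 0, 0, 0.028, 0, 0], [0, 0, 0, 0, 0, 0, 0], [0, 0, 0, 0, 0, 0, 0]],
  ],
)

```text
t: 19.25
eef_pos: [567.7, -69.5, 340.6]
tcp_rot: [-3.142, -0.526, 3.097]
ft_force: [-0.4, 0.3, -1.9]
opening: 0.292
grip_force: 29.8
```

Run:
```python
from h import *
np.set_printoptions(precision=3,suppress=True)
s=env.state();print(s['t'],s['eef_pos'],s['tcp_rot'],s['joints'],s['opening'],s['ft_force'],s['grip_force'])
P={c:env.read_camera(c) for c in ['side','top']}
for c,p in P.items():
  for n in ['long_extension_mid','short_extension','chalk','tumbler','timer_knob_grip']:
    for d in env.place_of(n,p)[:1]:
        w=W(p,d['at']);print(c,n,round(d['score'],2),w)
f=lambda c,k:P[c]['color']
c=np.hstack([P['side']['color'][40:260,140:360],P['top']['color'][60:280,220:440]])
cv2.imwrite('pics/c5.png',cv2.convertScaleAbs(cv2.resize(c,(800,400)),alpha=1.5,beta=15))
```

```text
19.25 [567.748 -69.491 340.563] [-3.142 -0.526  3.097] [-0.202  0.549  1.258 -0.082  1.854 -1.73 ] 0.2923852487737441 [-0.415  0.324 -1.94 ] 29.825818240642548
side long_extension_mid 0.95 [551.474 -71.252 340.32 ]
side chalk 0.47 [702.451  41.942   2.093]
side tumbler 0.87 [497.707 442.432   0.249]
side timer_knob_grip 0.79 [487.821 148.814  70.322]
top long_extension_mid 0.69 [486.061 145.661  -1.719]
top tumbler 0.76 [494.801 443.484  -1.956]
top timer_knob_grip 0.88 [654.033 199.365  68.077]
```

View pics/c5.png

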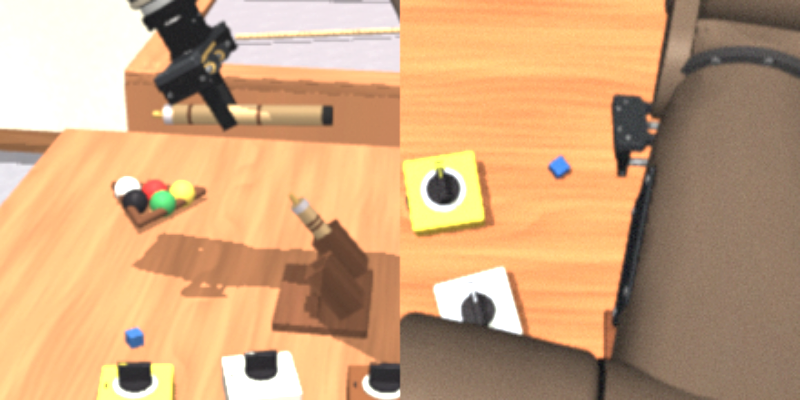

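Run:
```python
from h import *
q=env.read_camera('side')
def h(u,v):
    o,d=ray(q,(u,v));return o+d*(-69.5-o[1])/d[1]
a,b=h(225.3,102.7),h(323.2,103.3);t=np.arctan2(a[2]-b[2],a[0]-b[0]);print(a,b,t,env.state()['qvel'])
if abs(t)<0.07: print(env.job_done())
```

```text
[675.20678682 -69.5        331.45291724] [418.4484538  -69.5        344.54479969] -0.05094500396203875 [ 0.00075933  0.00207533  0.00103686 -0.00151657  0.00078877 -0.0021094 ]
the job is handed in; nothing more can be done
None
```

The job is handed in, but no verdict came back. The knob was turned to its stop and sprang back, and the longer extension is held about 34 cm up, measured about 0.05 rad off level, with the shorter extension, chalk and tumbler seen undisturbed.

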